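Lock the plate shaker's platform for transport

TASK

The plate shaker is to be carried to another bench: lock its platform with the long pin from the pin holder. Put the pin upright, from above, through the hole in the platform's tongue and on through the lug below it until its flange sits down on the tongue, and let go. Leave the two short pins in the holder.

Things in the scene. Friction and masses are not known exactly. Their poses are not given: they have to be found in the camera images.
- lock_pin: The long pin, upright in one socket of a grey holder 40 mm high (row of 3 sockets 75 mm apart, 34 mm deep); the tallest pin. Steel shank 16 mm thick, 70 long, its end tapered to 10 mm over 5 mm; then a steel flange 42 mm wide, 6 thick; then a black round knob 24 mm wide, 36 tall, to grip, 76 to 112 mm above the origin. 50 to 100 g. Origin: centre of the shank's lower end; z up to the knob.
- short_pin_a: A short pin in another socket of the holder, too short for the lock: thickness, flange and knob as the long pin, but its shank is 25 mm long, so its flange lies on the holder's top; 67 mm long in all. Origin: centre of the shank's lower end; z up. It stays there.
- short_pin_b: The other short pin, the same in every way as short_pin_a, in the third socket. It stays there.
- lock_hole (a point): Mouth of the upright hole, 27 mm wide, in the metal tongue at the front of the white shaker (fixed, 170x210 mm): on its upper face, 78 mm above the desk. z up, -x out of the front along the tongue, y along the front. Tongue 56 mm wide, 14 thick; 12 mm below it a lug 22 thick with the same hole, then 30 mm free. Platform slides along y at 4 N; holes in line within 2 mm. Plate on it: top 93 mm up.

How it is judged (in metres and radians):
At the end, for the whole second after the job is handed in: The long pin stands in the holes of tongue and lug, its lower end more than 60 mm below the tongue's upper face (fully home is 70 mm) and within 15 mm of the hole's axis, upright within 10 degrees, at rest; both short pins are within 20 mm of where they stood in the holder (z of lock_pin in the frame of lock_hole below -0.06 m and horizontal distance between lock_pin and lock_hole below 0.015 m and angle between lock_pin's own z axis and vertical below 0.175 rad and linear speed of lock_pin below 0.02 m/s and distance of each of short_pin_a, short_pin_b from where it was at the start of the episode below 0.02 m); the robot touches nothing.
It also fails if it takes over 45 s, if anything falls off the work surface, if the arm or the gripper's body presses on something with over 40 N, if the wrist force passes 120 N, or if a joint passes its speed limit or range.

ROBOT

A 6-joint arm with a two-finger parallel gripper is mounted at the origin on a cart in front of the work surface, level with it; the furniture and walls round the work are solid. World frame = base frame: x ahead of the robot, y to its left, z up, the work surface at z = 0. Lengths are in mm, angles in degrees, forces in N, time in s.
With the tool pointing down it reaches from about 300 to 850 mm from the base axis. Payload 4.2 kg.
Tool frame: the origin (TCP) lies midway between the tips of the shut fingers; the grasp point (between the pads) lies 19 mm behind it; y points along the fingers, z is the direction in which the jaws open and shut, and the axes are right-handed (so a half turn about y gives the same grasp; the last joint's range is limited). The gripper opens to 91 mm and grips with 3 to 60 N. Pads are 32 mm wide; open, the fingers measure 118 mm over their backs; the gripper's body (76 mm by 178 mm) begins 60 mm behind the grasp point.
Start: joints at [-70.646, 18.312, 89.639, -0, 72.044, -1.146], TCP at [201.377, -538.6, 213.976] pointing down, gripper open.
Joint ranges: [-177.97, 177.97], [-48.28, 115.42], [12.27, 149.76], [-77.06, 257.06], [2.81, 150.46], [-146.56, 146.56]. Speed limits (degrees/s): [147.25, 147.25, 180, 180, 180, 180].

INTERFACE

Orientations are given as [roll, pitch, yaw] about the fixed x, y, z axes, in that order (R = Rz(yaw) Ry(pitch) Rx(roll)).
In Python, from workcell import env gives the robot as it stands.
- The arm moves only by the shell command python3 -m handwheel 'ROWS' [FORCE]. ROWS is JSON, a list of rows, each a list of 3 entries, a list of its own where there are three numbers: the opening, from 0 (shut) to 1 (fully open), then the shift along the tool's x, y, z in mm, then the turn, a rotation vector about the tool's x, y, z in degrees. A call has exactly 10 rows; each row shifts and turns the commanded pose from where the row before left it, along the tool's axes as they then stand; what a row does not reach is not made up. A row lasts 1/12 s, in which the tool goes at most 41.7 mm and 7.16 degrees, less where a joint would pass 70% of its speed; a pose out of reach is approached as far as the arm can. A call is refused whole if a number of a shift passes 41.7 or a number of a turn 7.16, either way. A call with a gripper value outside its range is refused whole. The fingers move at their own pace and stop on an object; FORCE is the grip in N (left out, the last holds). Time passes only in rows, so rows that do not move let the fingers close, or fill a call up. It gives the time, the measured TCP pose, the force and the opening at its end, in the units of the state.
- env.state(): the state, without advancing time (a new reading comes with each control period).
- env.grab_frame(name): name is "scene" or "top" or "wrist"; returns the picture (400x640x3 uint8, red, green, blue); there is no depth.
- env.camera_info(name): a dict with "fx", "fy", "cx", "cy" (pixels), "camera_from_world" (4x4, takes a point from world to camera coordinates); the wrist camera has in their place "mount" (4x4, takes a point from camera to tool coordinates, whose origin is the TCP and whose axes are the tool frame's). Camera axes: x right, y down, z forward; pixel columns grow to the right and rows downward; lengths in mm; the calibration is good to about 2 mm. A picture is of the moment at which its call begins: read the wrist's pose just before it. camera_info takes no time and is no camera call.
- env.job_done(): hands the job in, once; it reports no verdict.
Trained networks look in the newest picture that a camera, given by its name, has taken for a name from the list of things; names that differ only in an ending like _2 or _b are one class to them, and where a whole thing is asked for, a point or a joint stands for the part that bears it (a point fixed in the world has none). Each returns a list of dicts, best first, with "p" (0 to 1); they miss things now and then, are a little off and sometimes report something else, mostly with a low value. They report only what shows in the picture. A call takes as long as a camera call.
- env.masks_of(camera, label): "region" (400x640 bool, what is visible of it) and "location" ([column, row] in pixels, amid what is visible of it).
The state is a dict: "time_s": time; "qpos": joint angles; "qvel": joint speeds; "effort": joint torques, N m; "ee_pos": TCP position; "ee_rot": TCP orientation; "force": force on the tool from outside, world axes, zero at the start; "torque": the same for the moment, N m; "gripper_width": finger opening in mm.
Only numpy, scipy, OpenCV 4.12 (cv2) and the standard library are available. Lean on these libraries where they do the work, as an engineer would, in place of code of your own. Each camera call takes 0.05 s, during which the arm holds its last target.

## Working session

There is one attempt and no reset: what is moved stays moved. The work goes in short steps, Python scripts to look and compute and a shell command to move; the robot and the scene stay as the last step left them, time stands still between calls to the robot, and variables do not carry over. Pictures are saved under pics/ and viewed, and the job is handed in when it is done.

```bash
ls; mkdir -p pics; cat > h.py <<'E'
import numpy as np,cv2
from workcell import env
from scipy.spatial.transform import Rotation as R
def save(n,f,crop=None):
    p=env.grab_frame(n)
    cv2.imwrite('pics/'+f,p[:,:,::-1]); return p
def cam(n,st=None):
    i=env.camera_info(n)
    K=np.array([[i['fx'],0,i['cx']],[0,i['fy'],i['cy']],[0,0,1.]])
    if 'mount' in i:
        s=st or env.state(); T=np.eye(4);T[:3,:3]=R.from_euler('xyz',s['ee_rot'],degrees=True).as_matrix();T[:3,3]=s['ee_pos']
        W=T@np.array(i['mount']); C=np.linalg.inv(W)
    else: C=np.array(i['camera_from_world'])
    return K,C
def ray(K,C,uv):
    d=np.linalg.inv(K)@[uv[0],uv[1],1]; W=np.linalg.inv(C); d=W[:3,:3]@d
    return W[:3,3],d/np.linalg.norm(d)
def onz(K,C,uv,z):
    o,d=ray(K,C,uv); return o+d*(z-o[2])/d[2]
def proj(K,C,p):
    q=K@(C@np.append(p,1))[:3]; return q[:2]/q[2]
def tri(views):
    A=0;b=0
    for K,C,uv in views:
        o,d=ray(K,C,uv);M=np.eye(3)-np.outer(d,d);A=A+M;b=b+M@o
    p=np.linalg.solve(A,b); return p,[np.linalg.norm((np.eye(3)-np.outer(d,d))@(p-o)) for o,d in [ray(*v) for v in views]]
E
python3 - <<'E'
from h import *
s=env.state();print(s)
for n in('scene','top','wrist'):
    save(n,n+'0.png')
    K,C=cam(n); print(n,K[0,0],K[0,2],K[1,2],np.linalg.inv(C).round(2).tolist())
    for l in('lock_pin','short_pin_a','lock_hole'):
        for d in env.masks_of(n,l):
            ys,xs=np.where(d['region']);print(n,l,round(d['p'],2),d['location'],xs.min(),xs.max(),ys.min(),ys.max())
E
```

```text
pics
{'time_s': 0.0, 'qpos': array([-7.06453388e+01,  1.83522814e+01,  8.97057547e+01, -1.85583689e-03,
        7.20448491e+01, -1.14887285e+00]), 'qvel': array([ 0.04625584, -0.13068633, -0.05743663,  0.02417208,  0.07688435,
        0.01339348]), 'effort': array([-2.95996848e-03, -4.12464523e+01, -2.31976140e+01,  7.25489692e-02,
        4.58999164e-02, -1.49017606e-04]), 'ee_pos': array([ 201.19791747, -538.11020053,  213.11828774]), 'ee_rot': array([-9.01028999e+01,  2.98805792e-04, -1.59495893e+02]), 'force': array([ 0.39928163,  0.5924131 , -0.5558534 ]), 'torque': array([ 0.02147214, -0.03254271, -0.02011332]), 'gripper_width': 91.18917954836516}
scene 443.5509021683861 322.9378555190154 203.33264790659177 [[-0.91, -0.27, 0.33, 141.0], [-0.42, 0.52, -0.74, 788.96], [0.02, -0.81, -0.59, 654.39], [0.0, 0.0, 0.0, 1.0]]
scene lock_pin 0.74 [287.9, 242.2] 276 296 225 261
scene short_pin_a 0.89 [260.3, 240.5] 251 270 224 248
scene short_pin_a 0.82 [319.4, 270.9] 305 326 256 282
scene lock_hole 0.75 [283.4, 165.4] 232 334 125 195
top 458.7464901776236 316.22800889307854 199.09771081158237 [[-0.01, -0.99, 0.12, 359.83], [-1.0, 0.01, 0.0, 99.9], [-0.0, -0.12, -0.99, 1094.13], [0.0, 0.0, 0.0, 1.0]]
top lock_pin 0.78 [265.4, 204.6] 256 273 196 213
top short_pin_a 0.7 [270.7, 176.6] 266 282 168 184
top short_pin_a 0.7 [260.3, 237.6] 249 267 230 247
top lock_hole 0.7 [403.0, 133.0] 359 464 70 187
wrist 298.2517960393945 318.95753673493607 196.39859178036144 [[0.35, -0.9, -0.26, 274.82], [-0.94, -0.33, -0.1, -511.35], [0.0, 0.28, -0.96, 385.05], [0.0, 0.0, 0.0, 1.0]]
```

View pics/scene0.png

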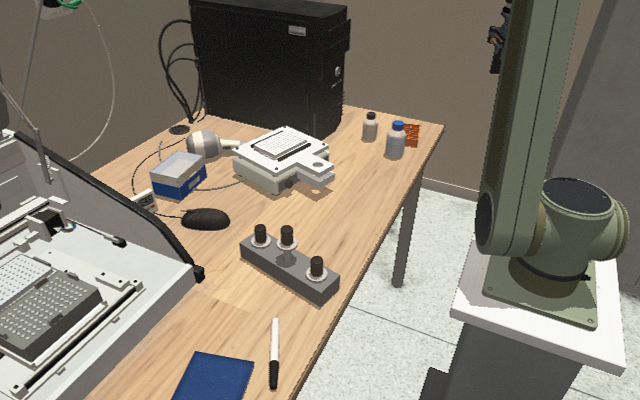

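View pics/top0.png

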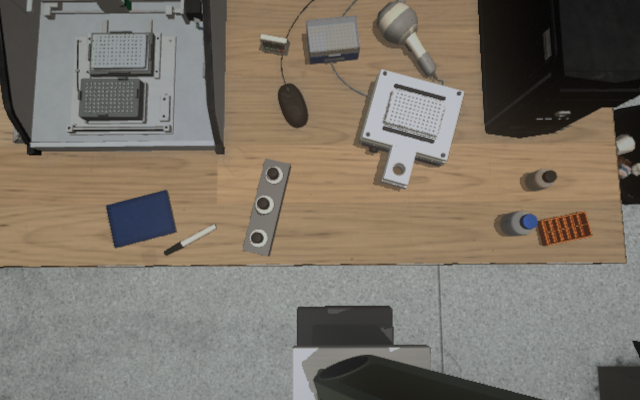

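```bash
python3 - <<'E'
import cv2
a=cv2.imread('pics/scene0.png');cv2.imwrite('pics/sc.png',cv2.resize(a[120:290,215:345],None,fx=4.5,fy=3.5*4.5/3.5*0.75,interpolation=2))
a=cv2.imread('pics/top0.png');cv2.imwrite('pics/tc.png',cv2.resize(a[120:260,240:440],None,fx=4,fy=4,interpolation=2))
E
```

```text
(no output)
```

View pics/sc.png

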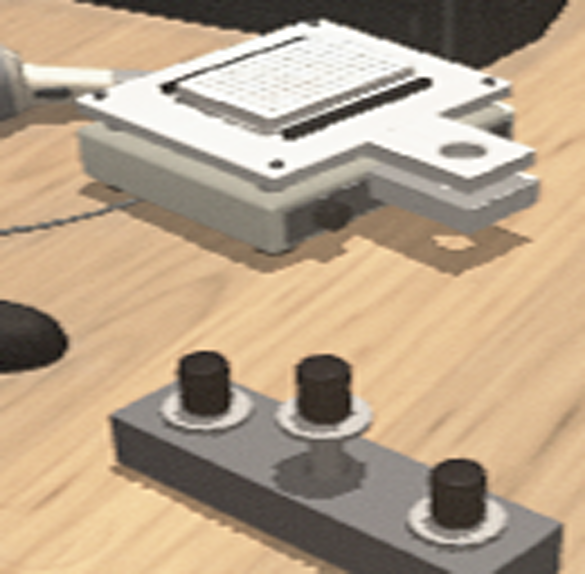

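View pics/tc.png

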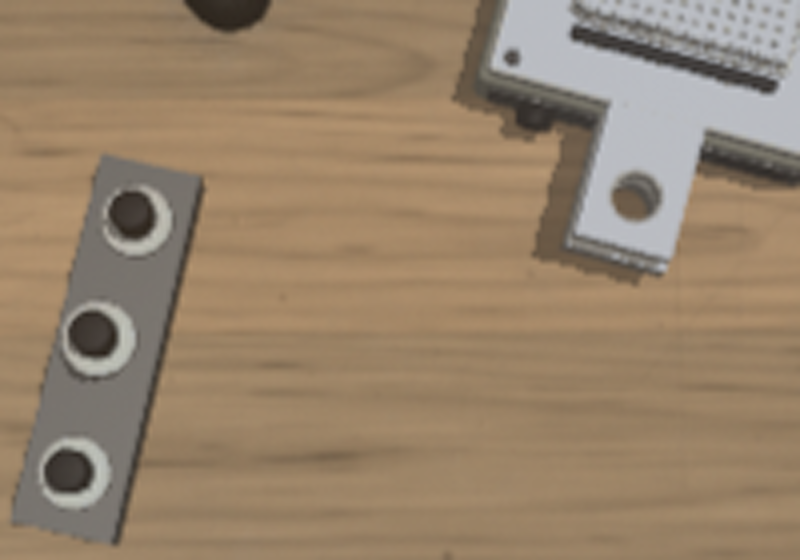

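The middle pin, at top (263,203) and scene (287,228), stands highest, so it is the long one. The hole shows at top (399,169) and scene (318,164). I'll triangulate these.

```bash
python3 - <<'E'
from h import *
t=cam('top');s=cam('scene')
for n,a,b in (('knobtop',(263.2,203.2),(286.8,227.9)),('hole',(399,168.8),(318.1,164.4)),('shortA top',(273,173.3),(260.5,226)),('shortB top',(257.5,237.5),(317,258.5))):
    print(n,tri([(*t,a),(*s,b)]))
# tongue corners (top face) from top view at z=78
for c in ((567,245),(662,268),(610,100),(703,135)): print(onz(*t,(240+c[0]/4,120+c[1]/4),78).round(1))
print(onz(*t,(263.2,203.2),118),onz(*t,(399,168.8),78))
E
```

```text
knobtop (array([472.86134136, 214.99965753, 115.05902377]), [np.float64(0.8061248447201136), np.float64(0.8061248447201373)])
hole (array([552.15169414, -86.96309578,  73.76029392]), [np.float64(0.7883518914702297), np.float64(0.7883518914701729)])
shortA top (array([544.30636637, 197.65718749,  81.2490831 ]), [np.float64(1.1317971679385352), np.float64(1.1317971679382577)])
shortB top (array([400.59898858, 231.10921443,  78.98977692]), [np.float64(0.4924577535809803), np.float64(0.492457753581109)])
[524.  -46.4  78. ]
[510.6 -99.3  78. ]
[606.9 -72.8  78. ]
[ 586.3 -124.7   78. ]
[471.7767107  214.32891983 118.        ] [552.09576819 -85.91857368  78.        ]
```

```bash
R='[1,[-25.8,0,-30.5],[0,0,0]]'; python3 -m handwheel '[[1,[-25.8,0,-30.5],[0,0,0]],[1,[-25.8,0,-30.5],[0,0,0]],[1,[-25.8,0,-30.5],[0,0,0]],[1,[-25.8,0,-30.5],[0,0,0]],[1,[-25.8,0,-30.5],[0,0,0]],[1,[-25.8,0,-30.5],[0,0,0]],[1,[-25.8,0,-30.5],[0,0,0]],[1,[-25.8,0,-30.5],[0,0,0]],[1,[-25.8,0,-30.5],[0,0,0]],[1,[-25.8,0,-30.5],[0,0,0]]]' 20
python3 -m handwheel '[[1,[-25.8,0,-30.5],[0,0,0]],[1,[-25.8,0,-30.5],[0,0,0]],[1,[-25.8,0,-30.5],[0,0,0]],[1,[-25.8,0,-30.5],[0,0,0]],[1,[-25.8,0,-30.5],[0,0,0]],[1,[-25.8,0,-30.5],[0,0,0]],[1,[-25.8,0,-30.5],[0,0,0]],[1,[-25.8,0,-30.5],[0,0,0]],[1,[-25.8,0,-30.5],[0,0,0]],[1,[-25.8,0,-30.5],[0,0,0]]]'
```

```text
time_s: 1.43
ee_pos: [336.4, -160.8, 214.3]
ee_rot: [-89.9, 0.0, -159.5]
force: [1.4, -0.6, 0.6]
gripper_width: 91.0
time_s: 2.27
ee_pos: [471.3, 215.6, 214.1]
ee_rot: [-90.0, 0.0, -159.5]
force: [0.7, -0.6, 0.1]
gripper_width: 91.2
```

```bash
python3 -m handwheel '[[1,[0,0,0],[0,-7.1,0]],[1,[0,0,0],[0,-7.1,0]],[1,[0,0,0],[0,-7.1,0]],[1,[0,0,0],[0,-7.1,0]],[1,[0,0,0],[0,-7.1,0]],[1,[0,0,0],[0,-7.1,0]],[1,[0,0,0],[0,-7.1,0]],[1,[0,0,0],[0,-7.1,0]],[1,[0,0,0],[0,-7.1,0]],[1,[0,0,0],[0,-7.1,0]]]'
python3 -m handwheel '[[1,[0,0,0],[0,-7.1,0]],[1,[0,0,0],[0,-7.1,0]],[1,[0,0,0],[0,-7.1,0]],[1,[0,0,0],[0,-7.1,0]],[1,[0,0,0],[0,-7.1,0]],[1,[0,0,0],[0,-7.1,0]],[1,[0,0,0],[0,-7.1,0]],[1,[0,0,0],[0,-7.1,0]],[1,[0,0,0],[0,-7.1,0]],[1,[0,0,0],[0,-4.5,0]]]'
python3 - <<'E'
from h import *
s=env.state();print(s['ee_pos'],s['ee_rot'],s['qpos'])
save('wrist','w1.png')
C=cam('wrist',s)
for l in('lock_pin','short_pin_a'):
  for d in env.masks_of('wrist',l):
    ys,xs=np.where(d['region']);print(l,round(d['p'],2),d['location'],xs.min(),xs.max(),ys.min(),ys.max())
print(proj(*C,[472.3,214.6,118]))
E
```

```text
time_s: 3.1
ee_pos: [471.1, 213.5, 214.0]
ee_rot: [-90.0, -0.0, -88.1]
force: [0.4, -0.3, 0.3]
gripper_width: 91.3
time_s: 3.93
ee_pos: [471.1, 213.5, 214.0]
ee_rot: [-90.0, -0.0, -19.8]
force: [-0.5, -0.2, 0.2]
gripper_width: 91.3
[471.06575397 213.47677119 213.97914275] [-8.99998034e+01 -8.76228802e-03 -1.97894716e+01] [ 2.31086480e+01  1.30980194e+01  9.70156278e+01 -6.19872598e-03
  6.98798002e+01 -4.70997484e+01]
lock_pin 0.81 [323.3, 191.9] 304 342 170 210
short_pin_a 0.59 [331.5, 240.5] 313 345 223 263
short_pin_a 0.59 [313.2, 112.8] 296 333 96 135
[321.04005475 198.0646698 ]
```

View pics/w1.png

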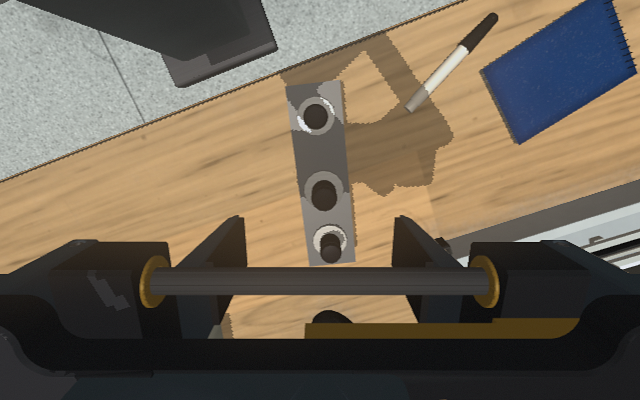

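Wrist view: the long pin's knob is at (323,195) with the short pins above and below it, close to the predicted (321,198). I'll zoom in.

```bash
python3 - <<'E'
import cv2
a=cv2.imread('pics/w1.png');cv2.imwrite('pics/w1c.png',cv2.resize(a[80:270,280:370],None,fx=3.1*2,fy=3.1,interpolation=2) if 0 else cv2.resize(a[160:270,270:380],None,fx=5,fy=5,interpolation=2))
E
```

```text
(no output)
```

View pics/w1c.png

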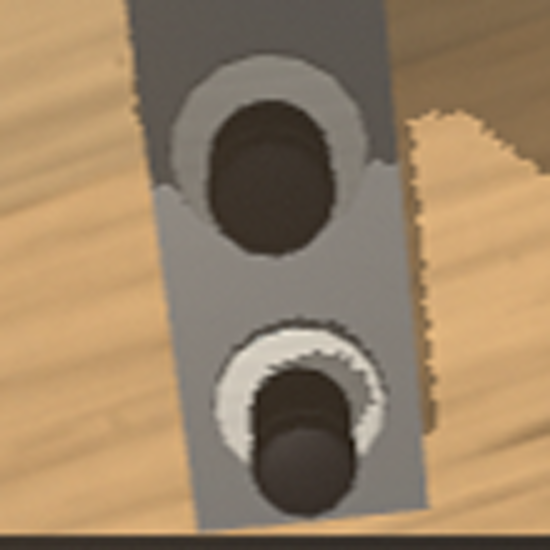

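```bash
python3 - <<'E'
from h import *
s=env.state();W=cam('wrist',s);t=cam('top');c=cam('scene')
print(onz(*W,(324.2,199),118), tri([(*W,(324.2,199)),(*t,(263.2,203.2)),(*c,(286.8,227.9))]))
# short pin b? in wrist knob top centre at (305,471)/5
print('short far',onz(*W,(270+61,160+94.2),82))
E
```

```text
[474.19320154 217.09155439 118.        ] (array([473.40892046, 215.7637116 , 115.59442391]), [np.float64(1.8212623073044794), np.float64(1.7567834795722348), np.float64(0.06791005681679202)])
short far [547.71116293 198.95767446  82.        ]
```

```bash
python3 -m handwheel '[[1,[0,0,0],[0,-6.7,0]],[1,[0,0,0],[0,0,0]],[1,[1.4,0,2.7],[0,0,0]],[1,[0,20,0],[0,0,0]],[1,[0,20,0],[0,0,0]],[1,[0,20,0],[0,0,0]],[1,[0,20,0],[0,0,0]],[1,[0,20,0],[0,0,0]],[1,[0,20,0],[0,0,0]],[1,[0,5,0],[0,0,0]]]'
python3 -m handwheel '[[0,[0,0,0],[0,0,0]],[0,[0,0,0],[0,0,0]],[0,[0,0,0],[0,0,0]],[0,[0,0,0],[0,0,0]],[0,[0,0,0],[0,0,0]],[0,[0,0,0],[0,0,0]],[0,[0,0,0],[0,0,0]],[0,[0,0,0],[0,0,0]],[0,[0,0,0],[0,0,0]],[0,[0,0,0],[0,0,0]]]' 25
python3 -c "
from h import *
print(env.state());save('scene','s2.png');save('wrist','w2.png')"
```

```text
time_s: 4.92
ee_pos: [471.3, 215.1, 86.1]
ee_rot: [-90.2, 0.3, -13.6]
force: [0.6, 0.3, 0.1]
gripper_width: 91.0
time_s: 5.75
ee_pos: [473.0, 215.8, 88.9]
ee_rot: [-90.0, -0.0, -13.4]
force: [-0.5, 1.2, -0.7]
gripper_width: 27.2
{'time_s': 5.75, 'qpos': array([ 2.32537118e+01,  2.00122194e+01,  1.07111751e+02, -6.00772033e-03,
        5.28772570e+01, -5.33389704e+01]), 'qvel': array([ 0.00757639,  0.03979886,  0.06202933, -0.02457211,  0.1399054 ,
        0.05752867]), 'effort': array([-2.21137170e-04, -3.85604203e+01, -1.89062136e+01,  1.33722552e-02,
        8.39024666e-02,  5.72909958e-04]), 'ee_pos': array([473.04238639, 215.75760023,  88.93530975]), 'ee_rot': array([-9.00045753e+01, -1.87566807e-03, -1.34036919e+01]), 'force': array([-0.46385425,  1.22270243, -0.72057435]), 'torque': array([ 0.09604317, -0.19463682,  0.00804826]), 'gripper_width': 27.193843026313285}
```

View pics/s2.png

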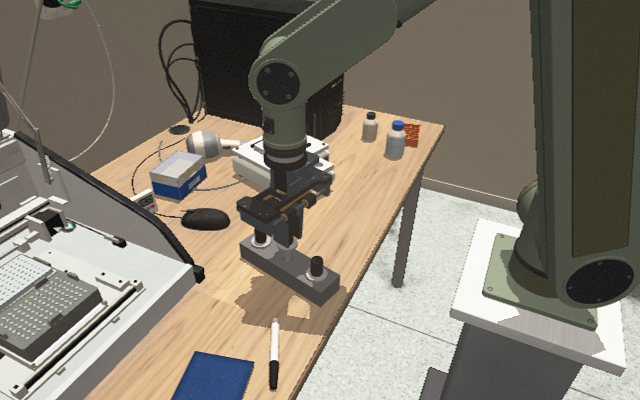

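View pics/w2.png

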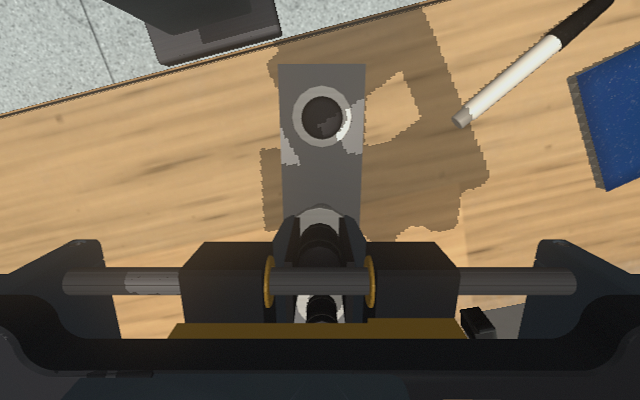

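Knob is between the pads at (322,240). I'll let the grip settle, then lift.

```bash

python3 -m handwheel '[[0,[0,0,0],[0,0,0]],[0,[0,0,0],[0,0,0]],[0,[0,0,0],[0,0,0]],[0,[0,-8,0],[0,0,0]],[0,[0,-15,0],[0,0,0]],[0,[0,-20,0],[0,0,0]],[0,[0,-25,0],[0,0,0]],[0,[0,-25,0],[0,0,0]],[0,[0,-20,0],[0,0,0]],[0,[0,-7,0],[0,0,0]]]' 30
python3 -c "
from h import *
print(env.state());save('scene','s3.png')"
```

```text
time_s: 6.68
ee_pos: [474.4, 216.3, 212.6]
ee_rot: [-89.8, -0.3, -13.4]
force: [0.4, -0.2, -0.5]
gripper_width: 23.3
{'time_s': 6.6833, 'qpos': array([ 2.32542222e+01,  1.33565763e+01,  9.68723668e+01, -1.40770907e-02,
        6.94293469e+01, -5.33419052e+01]), 'qvel': array([-0.01567633, -1.84932236, -4.76085235, -0.02970035,  8.92838678,
        0.05597486]), 'effort': array([ 8.15932173e-03, -3.56223607e+01, -2.21531636e+01,  1.41792072e-02,
        2.51810448e-01, -1.23857222e-03]), 'ee_pos': array([474.42180144, 216.30191071, 212.60387265]), 'ee_rot': array([-89.80658105,  -0.28200926, -13.39944169]), 'force': array([ 0.42931227, -0.22356695, -0.46464977]), 'torque': array([ 0.06358508, -0.1387403 , -0.00237296]), 'gripper_width': 23.30636417311537}
```

View pics/s3.png

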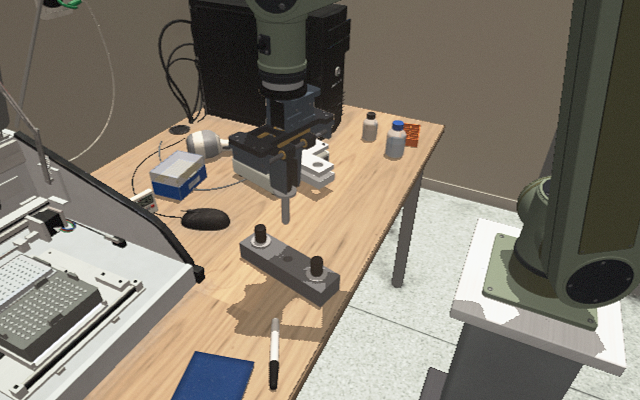

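The pin is held upright, its lower end at scene (286,222), and both short pins are still in the holder. Next I'll move so that the wrist camera sees the hole.

```bash

python3 -m handwheel '[[0,[10,0,-13],[0,0,0]],[0,[22,0,-29],[0,0,0]],[0,[25,0,-33],[0,0,0]],[0,[25,0,-33],[0,0,0]],[0,[25,0,-33],[0,0,0]],[0,[25,0,-33],[0,0,0]],[0,[25,0,-33],[0,0,0]],[0,[25,0,-33],[0,0,0]],[0,[18,0,-24],[0,0,0]],[0,[5,0,-7],[0,0,0]]]'
python3 - <<'E'
from h import *
s=env.state();print(s['ee_pos'],s['ee_rot'],s['qpos'],s['qvel'])
save('wrist','w4.png')
C=cam('wrist',s)
print(C[1], np.linalg.inv(C[1])[:3,3])
print(proj(*C,[552.1,-86.5,78]))
import cv2
a=cv2.imread('pics/w4.png');u,v=proj(*C,[552.1,-86.5,78]).astype(int)
cv2.imwrite('pics/w4c.png',cv2.resize(a[max(v-50,0):v+50,u-60:u+60],None,fx=5,fy=5,interpolation=2));print(u-60,max(v-50,0))
E
```

```text
time_s: 7.57
ee_pos: [610.4, -99.9, 206.8]
ee_rot: [-90.1, 0.1, -13.6]
force: [-0.3, -0.4, -1.0]
gripper_width: 23.5
[610.3982654  -99.9113914  206.81693066] [-9.01234525e+01  8.40329966e-02 -1.36223712e+01] [-10.2969705   22.54919827  84.21115039  -0.12356275  73.33074052
 -86.63915213] [-5.22971591  3.32096763 -5.06112276  2.94485684  4.36959576 -6.04412221]
[[ 2.37753013e-01  9.71320346e-01 -3.20778818e-03 -4.69950203e+01]
 [ 9.33998383e-01 -2.27708389e-01  2.75310571e-01 -6.22383211e+02]
 [ 2.66684319e-01 -6.84519867e-02 -9.61349988e-01  2.15217158e+02]
 [ 0.00000000e+00  0.00000000e+00  0.00000000e+00  1.00000000e+00]] [535.08307919 -81.34261695 378.09693935]
[318.95652069 129.76048028]
258 79
```

View pics/w4.png

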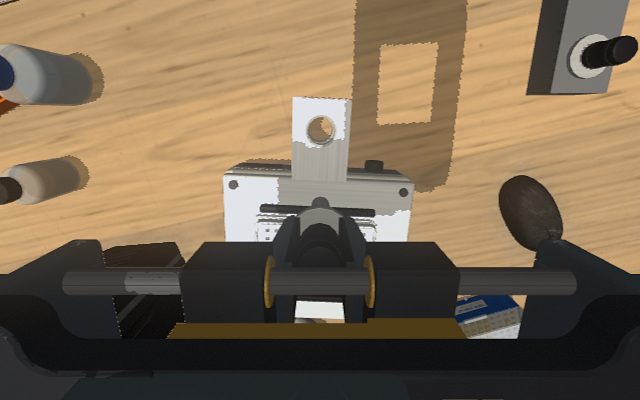

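View pics/w4c.png

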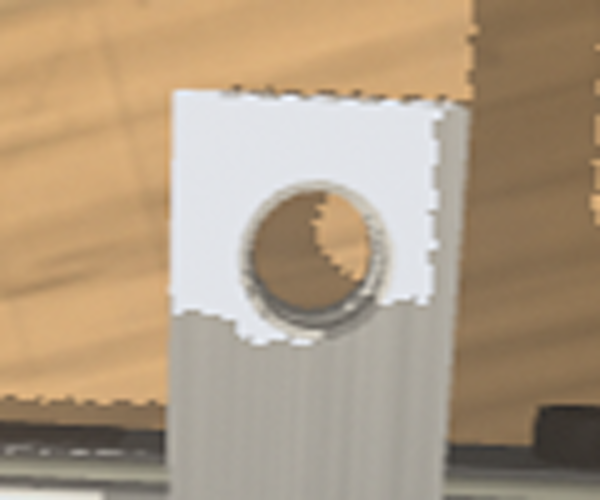

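The hole mouth is at wrist (321,131), prediction (319,130). I'll take another frame now that the arm has settled.

```bash

python3 - <<'E'
from h import *
env.grab_frame('wrist');env.grab_frame('wrist')
s=env.state();print(s['ee_pos'],s['ee_rot'],s['qvel'].round(2))
save('wrist','w5.png')
C=cam('wrist',s)
for uv in ((321,130.6),):print(onz(*C,uv,78))
a=cv2.imread('pics/w5.png')
cv2.imwrite('pics/w5c.png',cv2.resize(a[80:180,258:378],None,fx=5,fy=5,interpolation=2))
E
```

```text
[608.81061292 -95.24054017 207.43566605] [-89.97301241   0.18961064 -13.47276925] [ 1.99 -1.24  0.65  0.32  0.28 -0.07]
[551.62714024 -79.83814672  78.        ]
```

View pics/w5c.png

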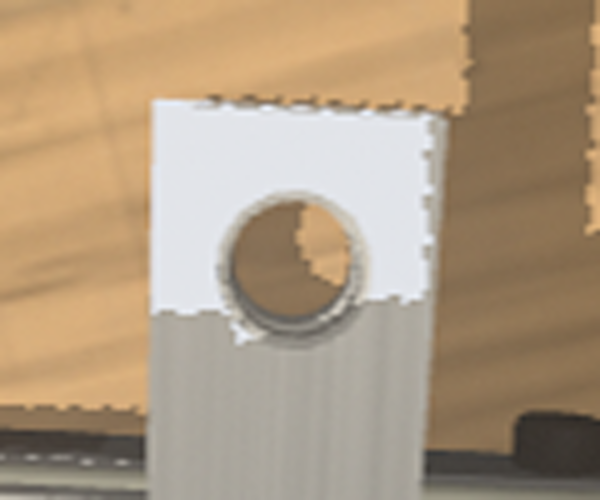

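```bash

python3 - <<'E'
from h import *
t=cam('top');c=cam('scene');s=env.state();print(s['ee_pos'],s['ee_rot'])
# pose at the time of picture w5
s5=dict(ee_pos=[608.81,-95.24,207.44],ee_rot=[-89.973,.19,-13.473]);W=cam('wrist',s5)
s4=dict(ee_pos=[610.398,-99.911,206.817],ee_rot=[-90.123,.084,-13.622]);W4=cam('wrist',s4)
u=(316.4,133.6)
print(onz(*W,u,78),onz(*W4,(321,130.6),78),onz(*t,(399,168.8),78),onz(*c,(318.1,164.4),78))
print(tri([(*W,u),(*t,(399,168.8)),(*c,(318.1,164.4))]))
E
```

```text
[608.70145622 -94.37326423 207.86977559] [-89.96738224   0.15969011 -13.395389  ]
[553.3793399  -84.93904389  78.        ] [553.36232228 -84.73746635  78.        ] [552.09576819 -85.91857368  78.        ] [548.36450933 -80.72120175  78.        ]
(array([552.49910296, -86.061165  ,  74.30491892]), [np.float64(1.5222492519910593), np.float64(0.5913745512511858), np.float64(1.495813580651702)])
```

```bash

python3 -m handwheel '[[0,[-10,0,-1],[0,0,0]],[0,[-20,0,-1.2],[0,0,0]],[0,[-20,0,-1.5],[0,0,0]],[0,[-6.5,0,-0.5],[0,0,0]],[0,[0,0,0],[0,0,0]],[0,[0,0,0],[0,0,0]],[0,[0,0,0],[0,0,0]],[0,[0,0,0],[0,0,0]],[0,[0,0,0],[0,0,0]],[0,[0,0,0],[0,0,0]]]'
python3 - <<'E'
from h import *
print(env.state());save('scene','s6.png')
a=cv2.imread('pics/s6.png');cv2.imwrite('pics/s6c.png',cv2.resize(a[60:220,230:390],None,fx=3.7,fy=3.7,interpolation=2))
c=cam('scene')
for z in (78,100,125): print(z,proj(*c,[552.7,-85.4,z]))
E
```

```text
time_s: 8.6
ee_pos: [554.2, -86.4, 208.7]
ee_rot: [-90.0, 0.0, -13.4]
force: [0.1, 0.5, -0.5]
gripper_width: 23.1
{'time_s': 8.6, 'qpos': array([-1.00358137e+01,  1.72384374e+01,  9.19940185e+01, -5.03097714e-03,
        7.07712546e+01, -8.66327480e+01]), 'qvel': array([-0.01918704, -0.1455781 ,  0.23675779,  0.01544425,  0.05196551,
        0.05912974]), 'effort': array([ 5.74062823e-02, -4.04735720e+01, -2.32836449e+01, -2.62759114e-02,
        7.85463117e-02,  2.03311915e-04]), 'ee_pos': array([554.20242921, -86.42763087, 208.70017787]), 'ee_rot': array([-9.00049599e+01,  3.42506707e-03, -1.34014088e+01]), 'force': array([ 0.12342787,  0.5175039 , -0.46411697]), 'torque': array([ 0.0738354 , -0.10698249,  0.02364028]), 'gripper_width': 23.082519711203194}
78 [317.35349449 163.14342766]
100 [317.47845512 155.54749999]
125 [317.62404261 146.69773564]
```

View pics/s6c.png

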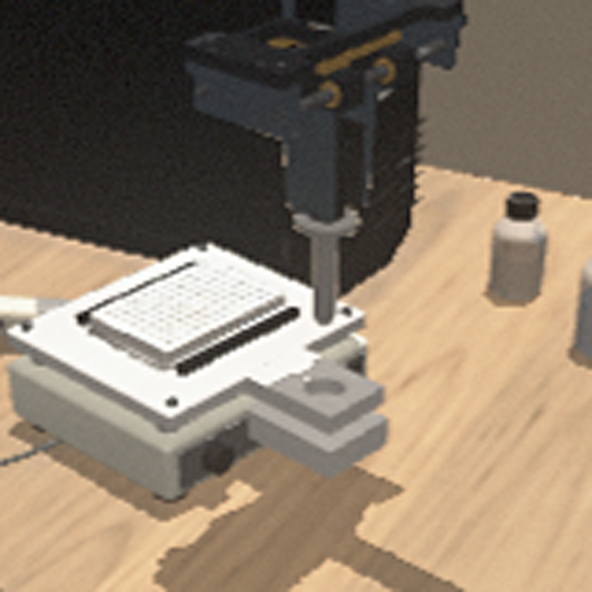

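Scene view: the pin's lower end is at column 317.6, directly over the hole at 317.8. I'll make the small correction and lower to just above the tongue.

```bash

python3 -m handwheel '[[0,[-1.7,0,0.6],[0,0,0]],[0,[0,10,0],[0,0,0]],[0,[0,12,0],[0,0,0]],[0,[0,10,0],[0,0,0]],[0,[0,6,0],[0,0,0]],[0,[0,0,0],[0,0,0]],[0,[0,0,0],[0,0,0]],[0,[0,0,0],[0,0,0]],[0,[0,0,0],[0,0,0]],[0,[0,0,0],[0,0,0]]]'
python3 - <<'E'
from h import *
save('scene','s7.png');save('wrist','w7.png');
a=cv2.imread('pics/s7.png');cv2.imwrite('pics/s7c.png',cv2.resize(a[90:210,260:380],None,fx=5,fy=5,interpolation=2))
a=cv2.imread('pics/w7.png');cv2.imwrite('pics/w7c.png',cv2.resize(a[140:260,240:400],None,fx=5,fy=5,interpolation=2))
E
```

```text
time_s: 9.48
ee_pos: [552.6, -85.5, 171.5]
ee_rot: [-90.0, -0.1, -13.4]
force: [0.6, 0.1, -0.7]
gripper_width: 23.5
```

View pics/s7c.png

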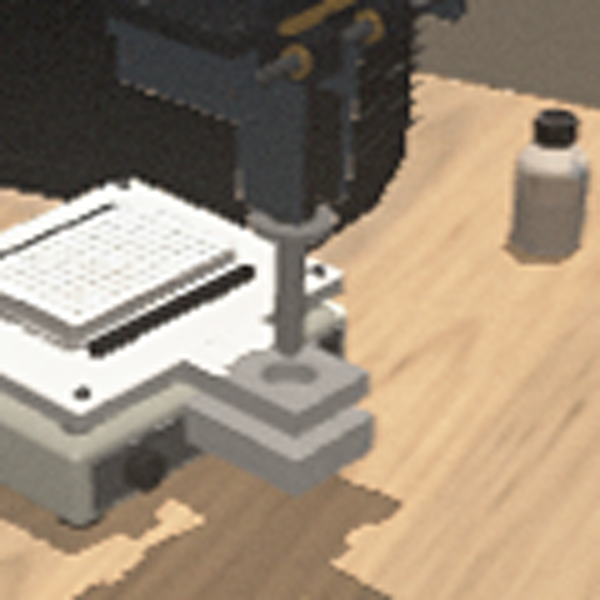

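View pics/w7c.png

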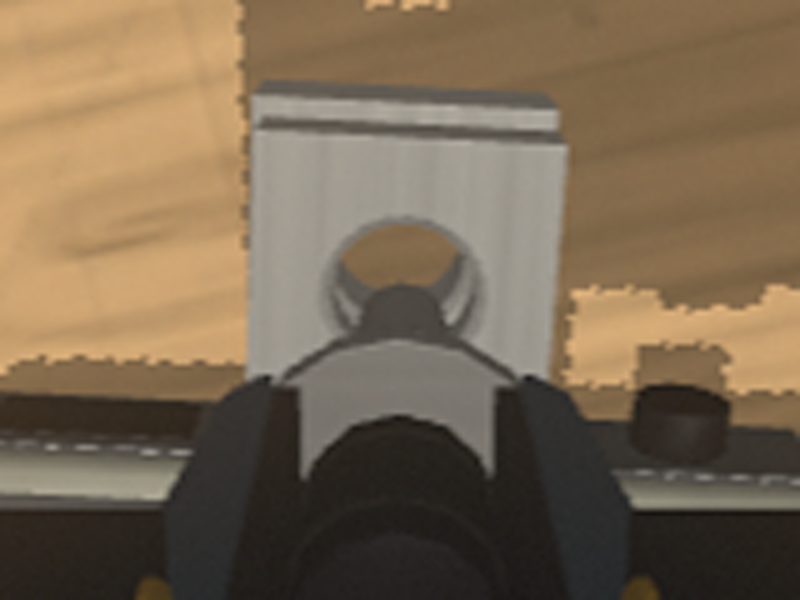

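Both views show the pin centred over the hole: wrist tip column about 320.5 against the hole's 321, scene tip 317.8 against 317.6. I'll lower it into the tongue.

```bash

python3 -m handwheel '[[0,[0,6,0],[0,0,0]],[0,[0,6,0],[0,0,0]],[0,[0,6,0],[0,0,0]],[0,[0,6,0],[0,0,0]],[0,[0,6,0],[0,0,0]],[0,[0,3,0],[0,0,0]],[0,[0,0,0],[0,0,0]],[0,[0,0,0],[0,0,0]],[0,[0,0,0],[0,0,0]],[0,[0,0,0],[0,0,0]]]'
```

```text
time_s: 10.42
ee_pos: [552.5, -85.4, 138.3]
ee_rot: [-90.0, -0.1, -13.4]
force: [-0.7, 0.6, -0.9]
gripper_width: 23.1
```

No contact force. I'll continue down into the lug.

```bash

python3 -m handwheel '[[0,[0,5,0],[0,0,0]],[0,[0,5,0],[0,0,0]],[0,[0,5,0],[0,0,0]],[0,[0,5,0],[0,0,0]],[0,[0,5,0],[0,0,0]],[0,[0,5,0],[0,0,0]],[0,[0,5,0],[0,0,0]],[0,[0,5,0],[0,0,0]],[0,[0,0,0],[0,0,0]],[0,[0,0,0],[0,0,0]]]'
python3 - <<'E'
from h import *
save('scene','s8.png')
a=cv2.imread('pics/s8.png');cv2.imwrite('pics/s8c.png',cv2.resize(a[90:210,260:380],None,fx=5,fy=5,interpolation=2))
E
```

```text
time_s: 11.25
ee_pos: [552.1, -85.4, 97.6]
ee_rot: [-90.0, 0.0, -13.4]
force: [-0.4, -0.0, -1.0]
gripper_width: 23.2
```

View pics/s8c.png

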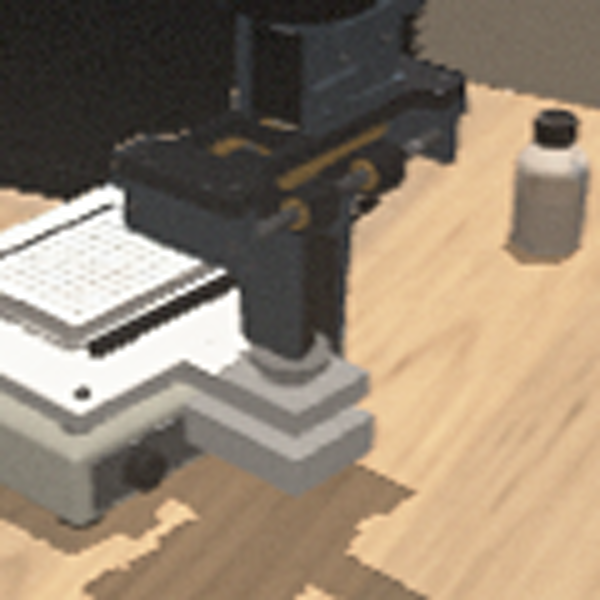

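The pin is in, with its flange at crop (290,365) a few mm above the tongue. I'll go down the last 6 mm and release.

```bash

python3 -m handwheel '[[0,[0,2,0],[0,0,0]],[0,[0,2,0],[0,0,0]],[0,[0,1.5,0],[0,0,0]],[0,[0,1,0],[0,0,0]],[0,[0,0,0],[0,0,0]],[0,[0,0,0],[0,0,0]],[0,[0,0,0],[0,0,0]],[0,[0,0,0],[0,0,0]],[0,[0,0,0],[0,0,0]],[0,[0,0,0],[0,0,0]]]'
python3 -m handwheel '[[0.6,[0,0,0],[0,0,0]],[0.6,[0,0,0],[0,0,0]],[0.6,[0,0,0],[0,0,0]],[0.6,[0,0,0],[0,0,0]],[0.6,[0,0,0],[0,0,0]],[0.6,[0,0,0],[0,0,0]],[0.6,[0,0,0],[0,0,0]],[0.6,[0,0,0],[0,0,0]],[0.6,[0,0,0],[0,0,0]],[0.6,[0,0,0],[0,0,0]]]'
python3 -m handwheel '[[0.6,[0,-8,0],[0,0,0]],[0.6,[0,-16,0],[0,0,0]],[0.6,[0,-20,0],[0,0,0]],[0.6,[0,-25,0],[0,0,0]],[0.6,[0,-25,0],[0,0,0]],[0.6,[0,-20,0],[0,0,0]],[0.6,[0,-10,0],[0,0,0]],[0.6,[0,0,0],[0,0,0]],[0.6,[0,0,0],[0,0,0]],[0.6,[0,0,0],[0,0,0]]]'
python3 - <<'E'
from h import *
s=env.state();print(s['ee_pos'])
save('scene','s9.png')
a=cv2.imread('pics/s9.png')[90:300,230:350];cv2.imwrite('pics/s9c.png',cv2.resize(a,None,fx=2.85,fy=2.85,interpolation=2))
save('wrist','w9.png')
t=cam('scene');W=cam('wrist',s)
for p in ([552.7,-85.4,78],[552.7,-85.4,84],[552.7,-85.4,120]): print(proj(*t,p),proj(*W,p))
for n in('scene','wrist'):
  for l in('lock_pin','short_pin_a'):
    for d in env.masks_of(n,l):
      ys,xs=np.where(d['region']);print(n,l,round(d['p'],2),d['location'],xs.min(),xs.max(),ys.min(),ys.max())
E
```

```text
time_s: 12.13
ee_pos: [552.3, -85.4, 91.5]
ee_rot: [-90.0, -0.0, -13.4]
force: [-1.0, 0.2, -1.1]
gripper_width: 23.4
time_s: 12.97
ee_pos: [552.2, -85.4, 91.4]
ee_rot: [-90.0, -0.0, -13.4]
force: [0.2, 0.8, -0.3]
gripper_width: 54.8
time_s: 13.8
ee_pos: [551.3, -85.2, 214.0]
ee_rot: [-90.0, 0.2, -13.4]
force: [1.0, 0.3, -0.9]
gripper_width: 54.8
[551.33799148 -85.18956944 214.03265701]
[317.35349449 163.14342766] [319.62330842 188.36040902]
[317.38728793 161.08924036] [319.62830224 189.78648453]
[317.59461298 148.48666182] [319.66263697 199.59140453]
scene lock_pin 0.53 [317.7, 160.7] 309 325 148 167
scene short_pin_a 0.77 [258.7, 241.4] 251 270 224 248
scene short_pin_a 0.65 [317.5, 273.7] 306 325 256 282
wrist lock_pin 0.9 [318.3, 191.7] 300 338 171 211
wrist short_pin_a 0.67 [579.5, 119.5] 548 610 100 138
```

View pics/s9c.png

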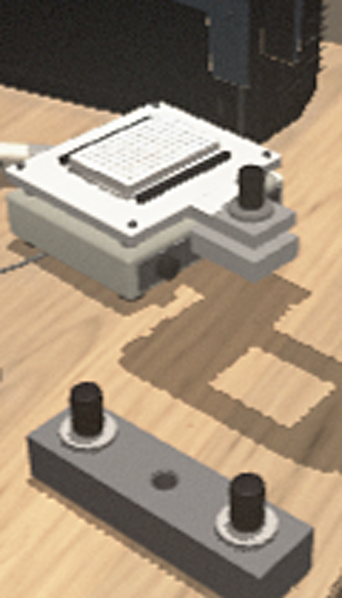

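View pics/w9.png

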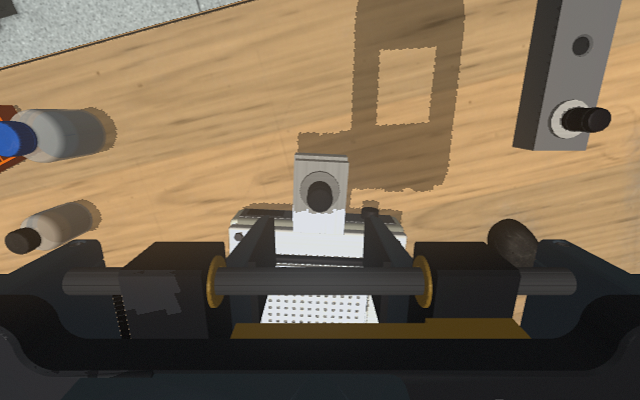

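The flange sits flat on the tongue: knob top at scene (317.7,149), expected (317.6,148.5). The short pins haven't moved, scene masks (251–270, 224–248) and (306–325, 256–282). The gripper is clear, so I'm handing in.

```bash
python3 -c "
from h import *
print(env.job_done());print(env.state()['time_s'])"
```

```text
the job is handed in; nothing more can be done
None
the job is handed in; nothing more can be done
```

The long pin is in the lock: I lowered it from above through the tongue and the lug, let go, and raised the gripper clear. The job was handed in at about 14 s of the 45 s allowed; no verdict is reported.

- **Pin seating:** In the last pictures the flange lies flat on the tongue. The knob top is within about 1 pixel of where a fully seated, upright pin should show. The wrist force stayed around 1 N at every reading on the way down.
- **Short pins:** Both are still in the holder. Their outlines in the scene picture match the first ones to within a pixel.
- **Disagreements:** The cameras placed the knob and the hole 1 to 3 mm apart from each other. Triangulated heights came out 2 to 4 mm below the text's, about 115 mm against 118 for the knob top and 74 mm against 78 for the hole. I used averaged horizontal positions and the text's heights, and the pin went in without touching the sides hard enough to show.

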